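# Brush out a tilted glass jar

### The job

Take the bottle brush from its drip-tray rest and brush out the open glass jar that leans in its tilted stand: push the bristles gently right down to the bottom of the jar three times, drawing the brush back more than half way up the jar between the strokes. Then lay the brush back in its rest, bristles down in the tray and stem in the fork. The jar must stay seated in its stand and the other things on the bench stay where they are.

Things in the scene. Friction and masses are not known exactly. Their poses are not given: they have to be found in the camera images.
- brush: Bottle brush, 200 mm long, rigid: off-white bristle head 70 mm long (round solid core 36 mm in diameter, soft bristles shown to 44 mm), thin twisted steel stem (7 mm thick) and a white round handle 18 mm in diameter, from 119 to 200 mm. Origin at the very tip of the bristles; +z runs along the brush to the handle end. About 70 g, centre of mass about 105 mm from the tip.
- brush_grip (a point): Point on the brush's axis in the middle of its handle, 165 mm from the bristle tip; a good place to grip.
- jar: Straight-walled open clear glass jar, 110 mm high, 58 mm outside diameter (61 mm at the rim), 52 mm bore, floor 5 mm thick, 160 g. Loose: it leans in the V bed of the tilted stand, 30 degrees from vertical. Origin at the centre of its underside, +z along its axis to the mouth.
- jar_mouth (a point): Centre of the jar's mouth, in the plane of the rim; its z axis points out of the jar along the jar's axis.
- jar_floor (a point): Centre of the jar's inner floor (105 mm below the mouth); z axis points to the mouth.
- jar_stand: Fixed aluminium tilted stand, base 145 x 100 mm, V bed and foot plate that hold the jar leaning 30 degrees with its mouth toward the stand's -x side; highest point of the stand about 0.1 m. Origin at the centre of the base's underside.
- brush_rest: Fixed steel rest: drip tray 130 x 94 mm, rim 30 mm high, floor 4 mm up, and a bent wire with an open V fork 90 mm up. The brush leans 30 degrees in it, handle toward the rest's -x side, bristle end on the tray floor in a V of two low plates at the +x end, stem in the fork; it lifts straight up. Origin: centre of the tray's underside; home of the brush's tip in this frame: x 0.047, y 0, z 0.007.
- rest_fork (a point): Where the brush's axis passes through the fork when the brush lies in its rest (105 mm from the bristle tip); axes as the brush rest's.
- amber_bottle: Bystander: closed amber bottle, 66 mm in diameter, 140 mm high; origin under its centre.
- beaker: Bystander: small clear beaker, 44 mm wide, up to 55 mm high; origin under its centre.
- petri_dish: Bystander: low clear petri dish, 58 mm in diameter, 15 mm high; origin under its centre.
- lab_timer: Bystander: desk timer, 66 x 72 x 36 mm; origin under its centre.

How it is judged:
On the way, in this order (a step that is already met when the one before it is completed fails the run):
1. first stroke: bristle tip at the bottom of the jar (within 12 mm of its floor) (z of brush in the frame of jar_floor between -0.01 and 0.012 m and x of brush in the frame of jar_floor between -0.02 and 0.02 m and y of brush in the frame of jar_floor between -0.02 and 0.02 m), for 0.05 s.
2. brush drawn back: tip more than 50 mm above the jar's floor, still in line with the jar (z of brush in the frame of jar_floor between 0.05 and 0.12 m and x of brush in the frame of jar_floor between -0.02 and 0.02 m and y of brush in the frame of jar_floor between -0.02 and 0.02 m), for 0.05 s.
3. second stroke: tip at the bottom again (all of step 1), for 0.05 s.
4. drawn back again (all of step 2), for 0.05 s.
5. third stroke: tip at the bottom again (all of step 3), for 0.05 s.
At the end, for the whole second after the job is handed in: The brush lies still and released in its rest, tip down in the tray (under 22 mm up), stem in the fork (axis within 12 mm of the fork point). The jar is within 12 mm of where it sat in its stand; amber bottle, beaker, petri dish and timer within 20 mm of where they stood (z of brush in the frame of brush_rest below 0.022 m and x of brush in the frame of brush_rest between 0 and 0.07 m and x of rest_fork in the frame of brush between -0.012 and 0.012 m and y of rest_fork in the frame of brush between -0.012 and 0.012 m and z of rest_fork in the frame of brush above 0.07 m and linear speed of brush below 0.03 m/s and angular speed of brush below 0.4 rad/s and distance of each of jar_mouth, jar from where it was at the start of the episode below 0.012 m and distance of each of amber_bottle, beaker, petri_dish, lab_timer from where it was at the start of the episode below 0.02 m); the robot touches nothing.
It fails at once if the jar is pulled, pushed or tipped out of its seat (base or mouth more than 20 mm from where it was) (distance of any of jar_mouth, jar from where it was at the start of the episode above 0.02 m).
It fails at once if the brush is rammed against the glass (more than 25 N) (contact force between brush and jar above 25 N).
It fails at once if a bystander is knocked out of its place (more than 40 mm) (distance of any of amber_bottle, beaker, petri_dish, lab_timer from where it was at the start of the episode above 0.04 m).
It also fails if it takes over 58 s, if anything falls off the work surface, if the arm or the gripper's body presses on something with over 40 N, if the wrist force passes 120 N, or if a joint passes its speed limit or range.

### The arm

A 6-joint arm with a two-finger parallel gripper is mounted at the origin on a cart in front of the work surface, level with it; the furniture and walls round the work are solid. World frame = base frame: x ahead of the robot, y to its left, z up, the work surface at z = 0. Lengths are in m, angles in rad, forces in N, time in s.
With the tool pointing down it reaches from about 0.325 to 0.75 m from the base axis. Payload 7.6 kg.
Tool frame: the origin (TCP) lies at the very end of the fingers, on their centre line; the grasp point (between the pads) lies 19 mm behind it; z points along the fingers, y is the line along which they close (so a half turn about z gives the same grasp; the last joint's range is limited). The gripper opens to 85 mm and grips with 20 to 120 N. Pads are 22 mm wide; open, the fingers measure 114 mm over their backs; the gripper's body (76 mm by 85 mm) begins 54 mm behind the grasp point. The pads swing forward as they close: fully open they stand 13 mm farther back than shut.
Start: joints at [-1.311, 0.052, 1.401, -0, 1.689, -0.07], TCP at [0.17, -0.497, 0.231] pointing down, gripper open.
Joint ranges: [-2.9, 2.9], [-0.91, 2.17], [0.12, 2.37], [-1.06, 4.2], [0.26, 2.73], [-2.93, 2.93]. Speed limits (rad/s): [2.57, 2.57, 3.01, 3.14, 3.14, 3.14].

### API

Orientations are given as a rotation vector (axis times angle).
In Python, from cell import manip gives the robot as it stands. The module is installed in compiled form; this text tells all that it offers.
- The arm moves only by the tool move_arm, never from a script. Its argument "steps" is one flat list of numbers, 7 for each row, row after row: the shift along the tool's x, y, z normalised to -1 to 1, where 1 is 0.15 m, then the turn, a rotation vector about the tool's x, y, z normalised to -1 to 1, where 1 is 90 degrees, then the finger opening in mm, from 0 to 85.4. In form: [dx, dy, dz, rx, ry, rz, claw, dx, dy, dz, rx, ry, rz, claw, ...]. A call has 1 to 20 rows; each row is the pose to reach, as a shift and turn from the pose commanded when the call began, along the tool's axes at that moment; what a row does not reach only later rows make up. A row lasts 1/8 s, in which the tool goes at most 62.5 mm and 10.7 degrees, less where a joint would pass 70% of its speed; a pose out of reach is approached as far as the arm can. A call with a number of a shift or a turn outside -1 to 1 is refused whole. A call with a gripper value outside its range is refused whole. The fingers move at their own pace and stop on an object; "newtons" is the grip in N (left out, the last holds). Time passes only in rows, so rows that repeat a pose let the fingers close. It gives the time, the measured TCP pose, the force, the opening and the grip force at its end, in the units of the state.
- manip.observe(): the state, without advancing time (a new reading comes with each control period).
- manip.camera(name): name is "side" or "top" or "wrist"; returns a dict with "img" (480x640x3 uint8, red, green, blue), "fx", "fy", "cx", "cy" (pixels), "R" (3x3) and "t" (3): a world point X has camera coordinates R X + t. Camera axes: x right, y down, z forward; pixel columns grow to the right and rows downward; lengths in m; the calibration is good to about 2 mm. A picture is of the moment at which its call begins. There is no depth.
- manip.close_job(): hands the job in; it is judged then, once.
The state is a dict: "clock": time; "qpos": joint angles; "qvel": joint speeds; "joint_efforts": joint torques, N m; "ee_pos": TCP position; "orientation": TCP orientation; "ft_force": force on the tool from outside, world axes, zero at the start; "moment": the same for the moment, N m; "grip_width": finger opening in m; "gripper_force": force on a finger pad.
Only numpy, scipy, OpenCV 4.12 (cv2) and the standard library are available. Lean on these libraries where they do the work, as an engineer would, in place of code of your own. Each camera call takes 0.05 s, during which the arm holds its last target. There are 200 camera calls.

## Working session

There is one attempt and no reset: what is moved stays moved. The work goes in short steps, Python scripts to look and compute and a tool call to move; the robot and the scene stay as the last step left them, time stands still between calls to the robot, and variables do not carry over. Pictures are saved under pics/ and viewed, at most 10 in all, crops included, and the job is handed in when it is done.

Besides the shell and the picture viewer there is one more tool, called as name(argument=value, ...) on one line, values as JSON. move_arm: Moves the arm, as the interface text tells. Scaled input: -1 to 1 covers 0.15 m each way for a shift and 90 degrees each way for a turn. Its arguments: {"type":"object","properties":{"steps":{"type":"array"},"newtons":{"type":"number"}},"required":["steps"]}

```bash
mkdir -p pics
python3 - <<'E'
from cell import manip
import cv2,pickle
d={}
for n in("side","top"):
    c=manip.camera(n);d[n]=c;cv2.imwrite(f"pics/{n}0.png",c["img"][:,:,::-1])
    print(n,c["fx"],c["cx"],c["cy"],c["R"],c["t"])
pickle.dump(d,open("c0.pkl","wb"))
o=manip.observe();print(o)
E
```

```text
side 439.1511542193578 319.7736115367726 239.2945657746038 [[-0.99497512 -0.09830971 -0.018966  ]
 [-0.03273392  0.49842443 -0.86631494]
 [ 0.09462029 -0.86134098 -0.49913797]] [0.5584535  0.19957632 0.72058994]
top 513.6707390756093 314.29719284553954 241.5599826874097 [[ 0.02078039 -0.9997769  -0.00378383]
 [-0.97816717 -0.01954819 -0.20689817]
 [ 0.20677805  0.00800065 -0.97835516]] [-0.14472843  0.59170255  0.85686168]
{'clock': 0.1, 'qpos': array([-1.31127845e+00,  5.28054663e-02,  1.40160362e+00,  1.71670775e-05,
        1.68860119e+00, -7.03152695e-02]), 'qvel': array([ 0.00109414, -0.00151891, -0.00267775, -0.00035257,  0.00091361,
       -0.0006856 ]), 'joint_efforts': array([ 1.56712220e-03, -3.82581139e+01, -3.60984957e+01, -2.12496917e-05,
        4.82042335e-03, -1.31173664e-05]), 'ee_pos': array([ 0.16999116, -0.49644104,  0.23054994]), 'orientation': array([-3.09757345e+00, -5.15526531e-01,  1.83600229e-04]), 'ft_force': array([-0.09895481,  0.01747736,  0.9406544 ]), 'moment': array([-0.02770996, -0.02619906,  0.01615025]), 'gripper_force': 0.0, 'grip_width': 0.08522080197355929}
```

View pics/side0.png

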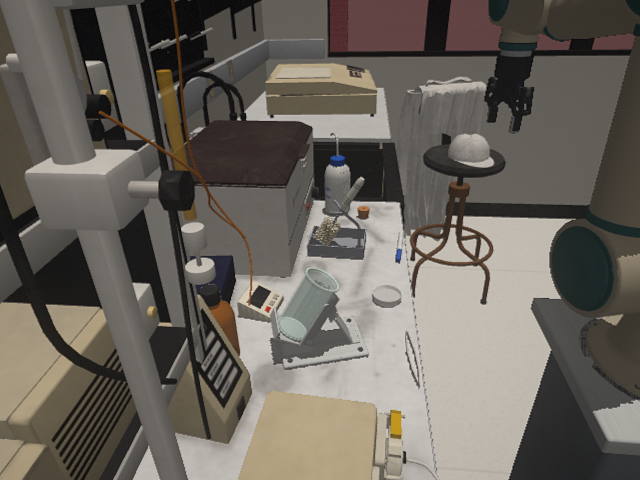

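View pics/top0.png

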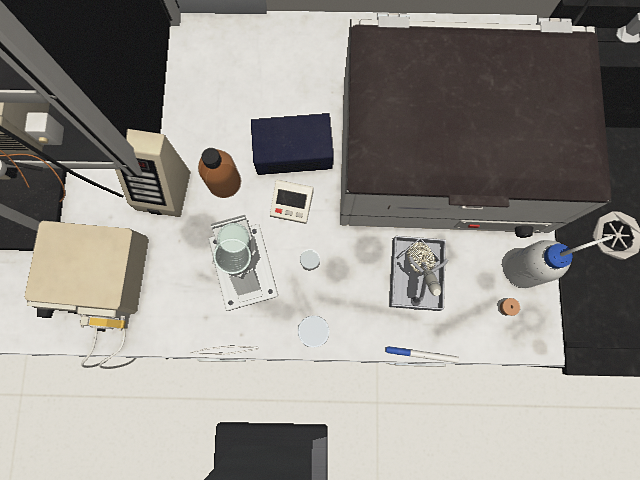

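The side view shows the brush rest near (338,235) and the jar near (307,305). The top view shows the rest near (418,272) and the jar near (235,255). I'll enlarge these next.

Run:
```python
import cv2,pickle,numpy as np
d=pickle.load(open("c0.pkl","rb"))
def cr(n,u,v):
    a=d[n]["img"][v:v+75,u:u+100,::-1] if n=="side" and u<300 and 0 else d[n]["img"][v:v+100,u:u+133,::-1]
    a=cv2.resize(a,(399,300),interpolation=cv2.INTER_CUBIC); return a
m=np.vstack([np.hstack([cr("side",280,165),cr("side",255,265)]),np.hstack([cr("top",360,225),cr("top",180,210)])])
cv2.imwrite("pics/m.png",m)
```

```text
(no output)
```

View pics/m.png

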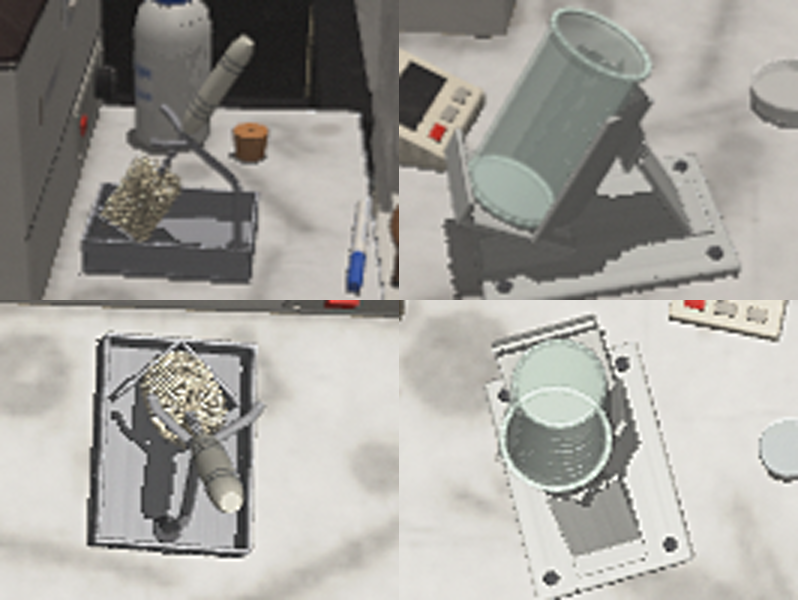

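Brush handle end is at side (362,179) and top (437,292). Jar rim centre is at side (322,280) and top (232,257). I'm triangulating these, along with the stand holes and tray corners.

```bash
cat > h.py <<'E'
import numpy as np,pickle
from scipy.optimize import least_squares
d=pickle.load(open("c0.pkl","rb"))
def proj(c,X):
    p=c["R"]@np.asarray(X,float)+c["t"]; return np.array([c["fx"]*p[0]/p[2]+c["cx"],c["fy"]*p[1]/p[2]+c["cy"]])
def tri(obs):
    r=least_squares(lambda X:np.concatenate([proj(c,X)-uv for c,uv in obs]),[.5,0,.1]); return r.x,np.abs(r.fun).max()
def plane(c,uv,z):
    r=least_squares(lambda X:proj(c,[X[0],X[1],z])-uv,[.5,0]); return r.x
E
python3 - <<'E'
from h import *
np.set_printoptions(precision=4,suppress=True)
S,T=d["side"],d["top"]
s1=lambda a,b:np.array([280+a/3,165+b/3]); s2=lambda a,b:np.array([255+(a-399)/3,265+b/3])
t1=lambda a,b:np.array([360+a/3,225+(b-300)/3]); t2=lambda a,b:np.array([180+(a-399)/3,210+(b-300)/3])
for n,a,b in [("handle end",s1(246,43),t1(231,501)),("handle start",s1(192,130),t1(206,440)),("rim",s2(601,45),t2(555,439)),("bot",s2(512,192),t2(559,382)),("holeA",s2(681,166),t2(550,578)),("holeB",s2(714,252),t2(670,544)),]:
    pass
    print(n,*tri([(S,a),(T,b)]))
# hole correspondences (side view camera looks from +x-ish/y+)
print("holesT",[plane(T,t2(*p),.006) for p in [(505,396),(623,364),(670,544),(550,578)]])
print("holesS",[plane(S,s2(*p),.006) for p in [(681,166),(714,252),(505,287)]])
print("trayT",[plane(T,t1(*p),.03) for p in [(100,335),(255,345),(249,555),(88,547)]])
print("trayS",[plane(S,s1(*p),.03) for p in [(83,246),(250,254),(257,195),(103,185)]])
E
```

```text
handle end [ 0.496  -0.3225  0.1767] 0.6050555165072637
handle start [ 0.5371 -0.3263  0.104 ] 0.4559620468533012
rim [0.5532 0.0008 0.1342] 0.8329145108611442
bot [0.6044 0.0161 0.0414] 0.3675526827875899
holeA [0.4973 0.0112 0.0608] 8.341437611507274
holeB [ 0.5028 -0.0461 -0.0537] 6.974589563363679
holesT [array([0.6017, 0.0558]), array([ 0.6239, -0.018 ]), array([ 0.51  , -0.0523]), array([0.4874, 0.021 ])]
holesS [array([ 0.5122, -0.0551]), array([0.4905, 0.0176]), array([0.6049, 0.0537])]
trayT [array([ 0.6134, -0.2787]), array([ 0.609 , -0.3741]), array([ 0.48  , -0.3664]), array([ 0.4828, -0.27  ])]
trayS [array([ 0.6153, -0.2727]), array([ 0.4892, -0.2695]), array([ 0.4848, -0.3616]), array([ 0.6108, -0.3706])]
```

```bash
cat >> h.py <<'E'
from scipy.spatial.transform import Rotation as Ro
np.set_printoptions(precision=4,suppress=True)
def down(az):
    a=np.radians(az); return Ro.from_matrix(np.array([[np.cos(a),np.sin(a),0],[np.sin(a),-np.cos(a),0],[0,0,-1.]]).T)
def rel(o,targets):
    R=Ro.from_rotvec(o["orientation"]);p=o["ee_pos"]
    for P,az in targets:
        s=R.inv().apply(np.array(P)-p)/.15; r=(R.inv()*down(az)).as_rotvec()/(np.pi/2)
        print(np.round(s,3),np.round(r,3))
E
python3 - <<'E'
from h import *
from cell import manip
rel(manip.observe(),[((.30,-.46,.23),-3.2),((.513,-.3215,.23),-3.2)])
E
```

```text
[0.899 0.051 0.004] [-0.001  0.     0.246]
[ 2.541 -0.363  0.004] [-0.001  0.     0.246]
```

move_arm(steps=[0.3,0,0,0,0,0.08,85,0.6,0,0,0,0,0.16,85,0.9,0,0,0,0,0.246,85,0.9,0,0,0,0,0.246,85])

```text
clock: 0.6
ee_pos: [0.3, -0.4517, 0.2306]
orientation: [-3.139, 0.084, 0.0]
ft_force: [-0.4, -0.2, 0.1]
grip_width: 0.0854
gripper_force: 0.0
```

Run:
```python
from h import *
from cell import manip
o=manip.observe();print(o["clock"],o["ee_pos"])
rel(o,[((.513,-.3215,.23),-3.2)])
```

```text
0.6 [ 0.3    -0.4517  0.2306]
[ 1.372 -0.943  0.005] [-0.001  0.     0.001]
```

Go most of the way, then look with the wrist camera from two places.

move_arm(steps=[0.25,-0.17,0,0,0,0,85,0.5,-0.34,0,0,0,0,85,0.75,-0.5,0,0,0,0,85,0.95,-0.65,0,0,0,0,85,0.95,-0.65,0,0,0,0,85])

```text
clock: 1.23
ee_pos: [0.4464, -0.3628, 0.2307]
orientation: [-3.14, 0.083, 0.001]
ft_force: [0.4, -0.5, -0.8]
grip_width: 0.085
gripper_force: 0.0
```

Run:
```python
from h import *
from cell import manip
import cv2
c=manip.camera("wrist");pickle.dump(c,open("w1.pkl","wb"))
cv2.imwrite("pics/w1.png",c["img"][:,:,::-1])
o=manip.observe();print(o["clock"],o["ee_pos"])
rel(o,[((.513,-.3215,.23),-3.2)])
u=np.array([-.499,.028,.866]);t=np.array([.595,-.323,.007])
for s in(0,119,165,200):print(s,proj(c,t+u*s/1000))
```

```text
1.275 [ 0.4454 -0.3637  0.2308]
[ 0.435 -0.305  0.005] [-0.     0.001  0.001]
0 [260.7954  37.7387]
119 [242.9746 108.7099]
165 [232.6395 149.8696]
200 [222.6152 189.7914]
```

View pics/w1.png

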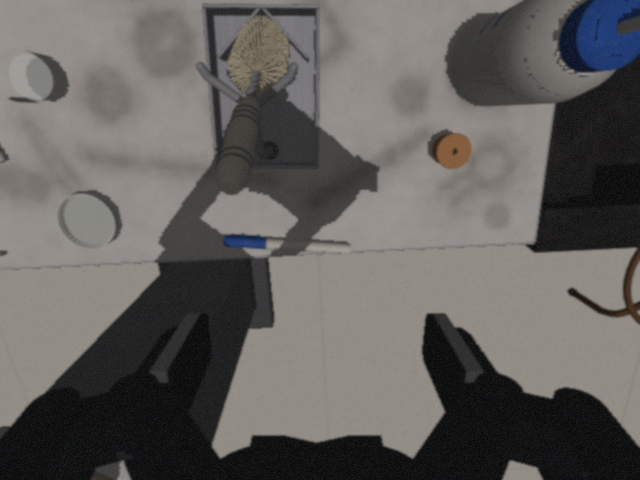

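Wrist view: handle end near (232,181), handle start (250,99), tray rim corners (204,6), (320,7), (319,167), (216,168).

Run:
```python
from h import *
S,T=d["side"],d["top"];W=pickle.load(open("w1.pkl","rb"))
s1=lambda a,b:np.array([280+a/3,165+b/3]);t1=lambda a,b:np.array([360+a/3,225+(b-300)/3])
print([plane(W,p,.03) for p in [(204,6),(320,7),(319,167),(216,168)]])
print(tri([(S,s1(246,43)),(T,t1(231,501)),(W,(232,181))]),tri([(S,s1(192,130)),(T,t1(206,440)),(W,(250,99))]))
print(tri([(T,t1(231,501)),(W,(232,181))]),tri([(S,s1(246,43)),(W,(232,181))]))
```

```text
[array([ 0.6158, -0.2829]), array([ 0.6102, -0.3751]), array([ 0.4841, -0.368 ]), array([ 0.4881, -0.2748])]
(array([ 0.4984, -0.3219,  0.1759]), np.float64(1.9777891908651668)) (array([ 0.5408, -0.3244,  0.1054]), np.float64(2.099873590125924))
(array([ 0.4982, -0.3216,  0.174 ]), np.float64(1.7142412855633324)) (array([ 0.4989, -0.322 ,  0.1768]), np.float64(0.7380386981157017))
```

move_arm(steps=[0.23,-0.15,0,0,0,0,85,0.45,-0.3,0,0,0,0,85,0.45,-0.3,0,0,0,0,85,0.45,-0.3,0.2,0,0,0,85,0.45,-0.3,0.4,0,0,0,85,0.45,-0.3,0.55,0,0,0,85,0.45,-0.3,0.685,0,0,0,85,0.45,-0.3,0.685,0,0,0,85])

```text
clock: 2.28
ee_pos: [0.5133, -0.3235, 0.1268]
orientation: [-3.139, 0.092, 0.006]
ft_force: [0.1, 0.3, -0.4]
grip_width: 0.0852
gripper_force: 0.0
```

move_arm(steps=[0,0,0,0,0,0,40,0,0,0,0,0,0,40,0,0,0,0,0,0,25,0,0,0,0,0,0,20,0,0,0,0,0,0,10,0,0,0,0,0,0,10,0,0,0,0,0,0,10,0,0,0,0,0,0,10], newtons=60)

```text
clock: 3.28
ee_pos: [0.5157, -0.3224, 0.1289]
orientation: [-3.14, 0.088, -0.001]
ft_force: [-0.7, 4.1, 4.2]
grip_width: 0.017
gripper_force: 58.7
```

Run:
```python
from h import *
from cell import manip
o=manip.observe();print(o["clock"],o["ee_pos"],o["ft_force"],o["grip_width"])
import cv2
ims=[]
dd={}
for n,(u,v) in(("side",(270,130)),("top",(350,200))):
    c=manip.camera(n);dd[n]=c
    ims.append(cv2.resize(c["img"][v:v+130,u:u+133,::-1],(400,390),interpolation=cv2.INTER_CUBIC))
cv2.imwrite("pics/g.png",np.hstack(ims))
```

```text
3.275 [ 0.5157 -0.3224  0.1289] [-0.6633  4.1232  4.206 ] 0.017018202618211044
```

View pics/g.png

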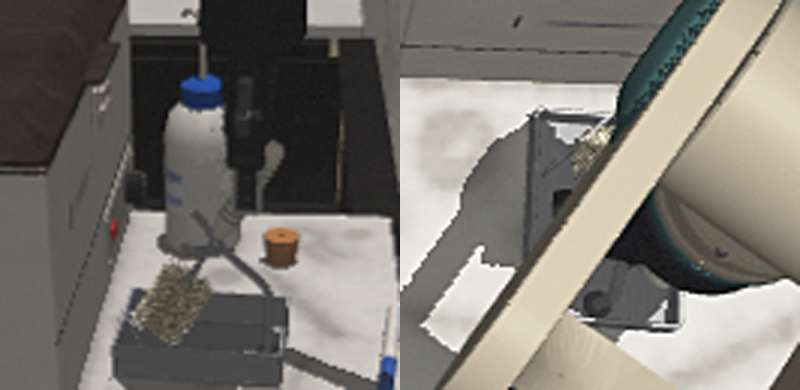

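The grip is good (17 mm on the handle). Lifting straight up.

move_arm(steps=[0,0,-0.1,0,0,0,10,0,0,-0.3,0,0,0,10,0,0,-0.5,0,0,0,10,0,0,-0.7,0,0,0,10,0,0,-0.9,0,0,0,10,0,0,-1,0,0,0,10,0,0,-1,0,0,0,10])

```text
clock: 4.25
ee_pos: [0.5156, -0.3231, 0.2795]
orientation: [3.139, -0.09, 0.002]
ft_force: [-0.4, -0.2, -0.8]
grip_width: 0.0167
gripper_force: 58.6
```

Run:
```python
from h import *
from cell import manip
o=manip.observe();print(o["clock"],o["ee_pos"],o["ft_force"],o["grip_width"])
rel(o,[((.5,-.19,.295),7),((.4606,-.0298,.2865),16.9)])
```

```text
4.25 [ 0.5156 -0.3231  0.2795] [-0.4161 -0.2388 -0.7562] 0.016736724502008794
[-0.154 -0.88  -0.105] [ 0.001 -0.001 -0.114]
[-0.478 -1.931 -0.05 ] [ 0.001 -0.001 -0.224]
```

move_arm(steps=[0,-0.2,-0.1,0,0,-0.04,10,-0.1,-0.45,-0.1,0,0,-0.09,10,-0.15,-0.7,-0.1,0,0,-0.15,10,-0.2,-0.95,-0.1,0,0,-0.224,10,-0.2,-0.95,-0.1,0,0,-0.224,10])

```text
clock: 4.88
ee_pos: [0.4932, -0.1767, 0.2924]
orientation: [-3.106, -0.467, 0.002]
ft_force: [-0.2, -0.8, -1.5]
grip_width: 0.0161
gripper_force: 58.8
```

Run:
```python
from h import *
from cell import manip
o=manip.observe();print(o["clock"],o["ee_pos"],o["ft_force"],o["grip_width"])
rel(o,[((.4606,-.0298,.2865),16.9)])
```

```text
4.875 [ 0.4932 -0.1767  0.2924] [-0.1563 -0.7605 -1.499 ] 0.0160882500648942
[ 0.08 -1.    0.04] [-0.001  0.001  0.002]
```

move_arm(steps=[0,-0.25,0,0,0,0,10,0.04,-0.5,0,0,0,0,10,0.08,-0.75,0.02,0,0,0,10,0.08,-1,0.04,0,0,0,10,0.08,-1,0.04,0,0,0,10,0.08,-1,0.04,0,0,0,10])

```text
clock: 5.62
ee_pos: [0.4615, -0.0324, 0.2868]
orientation: [3.107, 0.461, -0.002]
ft_force: [-0.0, 0.1, -1.1]
grip_width: 0.0164
gripper_force: 58.9
```

Run:
```python
from h import *
from cell import manip
import cv2
dd={}
ims=[]
for n,(u,v) in(("side",(250,170)),("top",(170,200)),("wrist",(170,0))):
    c=manip.camera(n);dd[n]=c
    w=c["img"][:,:,::-1]
    ims.append(cv2.resize(w[v:v+180,u:u+120],(400,600),interpolation=cv2.INTER_CUBIC) if n!="wrist" else None)
cv2.imwrite("pics/e.png",np.hstack(ims[:2])); cv2.imwrite("pics/ew.png",dd["wrist"]["img"][:,:,::-1])
pickle.dump(dd,open("c1.pkl","wb"))
o=manip.observe();print(o["clock"],o["ee_pos"],o["orientation"],o["ft_force"])
```

```text
5.775 [ 0.4616 -0.0326  0.2872] [ 3.1077  0.4593 -0.0011] [-0.2107  0.0157 -0.8978]
```

View pics/e.png

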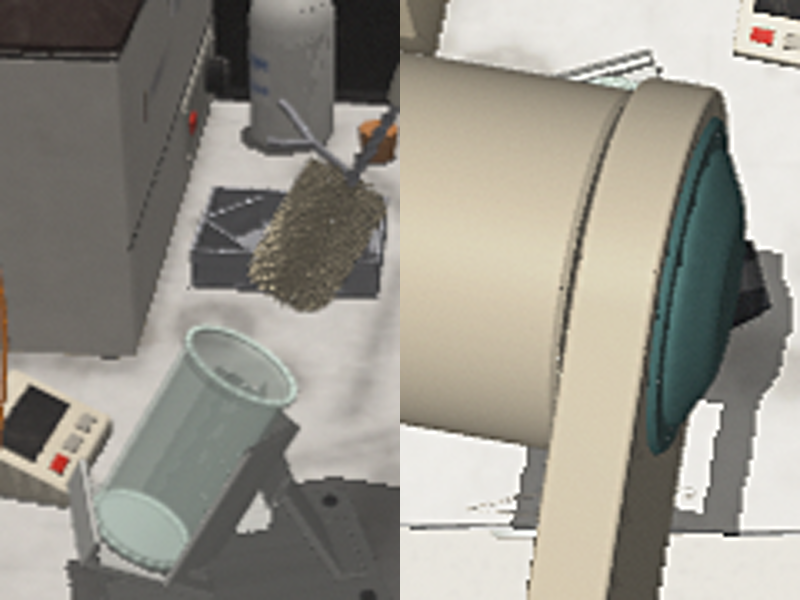

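View pics/ew.png

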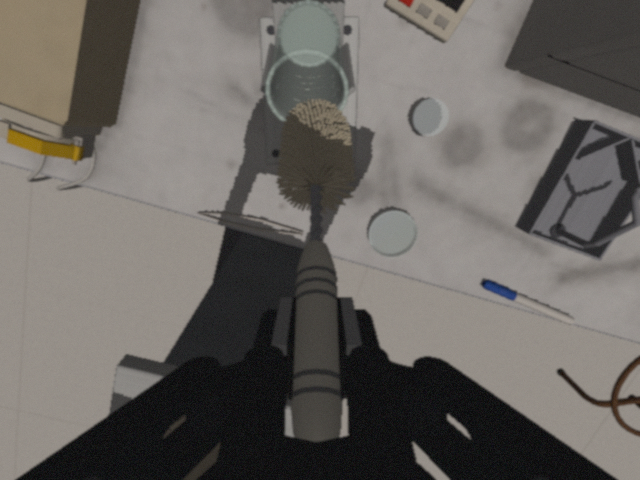

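The side view shows the bristle tip centre near crop (289,288), in line with the jar axis. In the wrist view the rim centre is (307,89), the floor (309,33), the bristle tip about (322,118), and the stem (316,215).

Run:
```python
from h import *
from cell import manip
S,T=d["side"],d["top"];e=pickle.load(open("c1.pkl","rb"));W=e["wrist"]
s=lambda a,b:np.array([250+a/3.333,170+b/3.333]); s2=lambda a,b:np.array([255+(a-399)/3,265+b/3]);t2=lambda a,b:np.array([180+(a-399)/3,210+(b-300)/3])
print("tip",tri([(S,s(289,288)),(W,(322,118))]))
print("stem70",tri([(S,s(352,180)),(W,(316,207))]))
print("rim SW",tri([(S,s(242,367)),(W,(307,89))]),"all",tri([(S,s2(601,45)),(T,t2(555,439)),(W,(307,89))]))
print("bot SW",tri([(S,s(145,530)),(W,(309,33))]),"all",tri([(S,s2(512,192)),(T,t2(559,382)),(W,(309,33))]))
o=manip.observe();p=o["ee_pos"]
tip=p+[.0759,.0255,-.122];u=np.array([-.478,-.145,.866])
print("pred tip",tip,proj(W,tip),proj(W,tip+.075*u),(proj(S,tip)-[250,170])*3.333)
M=np.array([.5532,.0008,.1342])
print(proj(W,M),proj(W,M-.105*u))
```

```text
tip (array([ 0.5393, -0.0141,  0.1703]), np.float64(4.325495977113292))
stem70 (array([ 0.4961, -0.0234,  0.2274]), np.float64(5.065020094455747))
rim SW (array([0.5558, 0.0017, 0.1349]), np.float64(1.142570898552492)) all (array([0.5554, 0.0015, 0.1342]), np.float64(2.162843611147025))
bot SW (array([0.6062, 0.0168, 0.0426]), np.float64(1.642750995503377)) all (array([0.6062, 0.0167, 0.042 ]), np.float64(1.3738721642376106))
pred tip [ 0.5375 -0.0071  0.1652] [310.785  118.9465] [309.6332 193.8462] [277.1665 305.4173]
[307.066   93.5703] [308.7594  37.2206]
```

Run:
```python
from h import *
from cell import manip
S=d["side"];W=pickle.load(open("c1.pkl","rb"))["wrist"]
s=lambda a,b:np.array([250+a/3.333,170+b/3.333])
p=manip.observe()["ee_pos"]
ob=[(S,0,s(289,290)),(S,.07,s(354,175)),(W,0,(322,128)),(W,.07,(316,207)),(W,.119,(316,240))]
def f(q):
    u=np.array([-np.sin(q[3])*np.cos(q[4]),-np.sin(q[3])*np.sin(q[4]),np.cos(q[3])])
    return np.concatenate([proj(c,q[:3]+l*u)-o for c,l,o in ob])
r=least_squares(f,[.54,-.01,.165,.52,.29]);print(r.x[:3],np.degrees(r.x[3:]),r.fun.reshape(-1,2))
x=r.x;u=np.array([-np.sin(x[3])*np.cos(x[4]),-np.sin(x[3])*np.sin(x[4]),np.cos(x[3])])
print("at165 minus TCP",x[:3]+.165*u-p)
print("TCP,grasp in W",proj(W,p),proj(W,p+[0,0,.019]),"10mm lateral px",proj(W,np.array([.5375,-.0071,.165])+.01*np.array([-.29,.957,0])),"jar rim/floor",proj(W,[.555,.0012,.1342]),proj(W,[.6055,.0165,.0425]))
```

```text
[ 0.5295 -0.0173  0.1622] [21.3152 10.8244] [[  1.8838   2.9445]
 [ -1.052    0.5553]
 [ -0.2953   7.1041]
 [  2.3852 -17.0135]
 [ -1.2124   9.4668]]
at165 minus TCP [0.009  0.0041 0.0287]
TCP,grasp in W [313.6979 318.4017] [313.4445 344.1347] 10mm lateral px [295.8377 118.9924] jar rim/floor [307.2362  90.8747] [308.9302  34.7479]
```

Run:
```python
from h import *
import cv2
W=pickle.load(open("c1.pkl","rb"))["wrist"]["img"]
a=cv2.resize(W[90:220,250:380,::-1],(600,600),interpolation=cv2.INTER_CUBIC);cv2.imwrite("pics/z.png",a)
m=(W[...,0].astype(int)-W[...,2])>18
for y in range(96,212,6):
    x=np.where(m[y,260:380])[0]+260
    if len(x):print(y,*np.percentile(x,[2,98]),end=" | ")
```

```text
102 307.4 328.6 | 108 294.78 335.22 | 114 294.92 340.08 | 120 299.9 344.1 | 126 308.78 347.22 | 132 315.96 348.42 | 138 326.48 349.52 | 144 344.12 349.88 | 150 284.0 284.0 |
```

View pics/z.png

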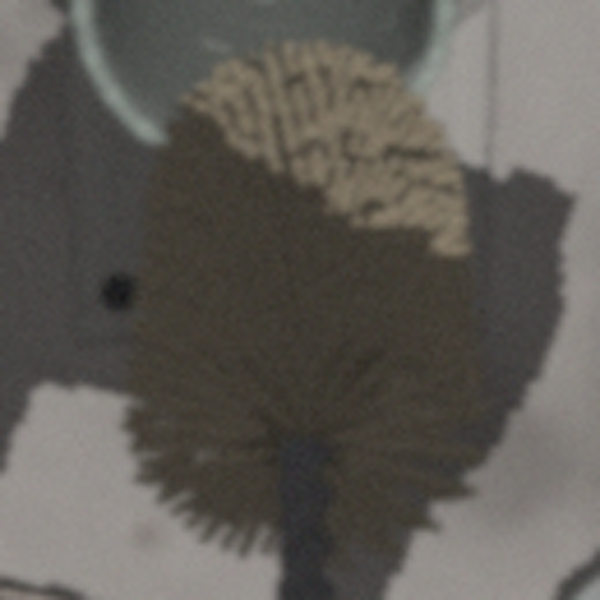

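Enlarged wrist crop: tip centre is at about (318,127) px and the stem leaves the head at (315.7,185).

Run:
```python
from h import *
from cell import manip
S=d["side"];W=pickle.load(open("c1.pkl","rb"))["wrist"]
s=lambda a,b:np.array([250+a/3.333,170+b/3.333])
p=manip.observe()["ee_pos"]
ob=[(S,0,s(289,290)),(S,.07,s(350,180)),(W,0,(318,127)),(W,.07,(315.7,185))]
def f(q):
    u=np.array([-np.sin(q[3])*np.cos(q[4]),-np.sin(q[3])*np.sin(q[4]),np.cos(q[3])])
    return np.concatenate([proj(c,q[:3]+l*u)-o for c,l,o in ob])
r=least_squares(f,[.54,-.01,.165,.52,.29]);print(r.x[:3],np.degrees(r.x[3:]),r.fun.reshape(-1,2))
x=r.x;u=np.array([-np.sin(x[3])*np.cos(x[4]),-np.sin(x[3])*np.sin(x[4]),np.cos(x[3])])
print("at165 minus TCP",x[:3]+.165*u-p, "tip-TCP",x[:3]-p)
M=np.array([.5548,.0012,.1342]);F=np.array([.6055,.0165,.0425]);j=(M-F)/np.linalg.norm(M-F)
t=x[:3];print("tip in jar: along",(t-F)@j,"perp",t-F-((t-F)@j)*j)
```

```text
[ 0.534  -0.0136  0.1656] [23.4749 12.6047] [[-1.0324  2.264 ]
 [-1.316  -1.6785]
 [ 0.4297  0.1878]
 [-0.4068  0.662 ]]
at165 minus TCP [0.0082 0.0047 0.0298] tip-TCP [ 0.0723  0.0191 -0.1215]
tip in jar: along 0.14521815963230159 perp [-0.002  -0.0091 -0.0026]
```

Run:
```python
from h import *
import cv2
e=pickle.load(open("c1.pkl","rb"))
r=lambda a:cv2.resize(a[:,:,::-1],(400,600),interpolation=cv2.INTER_CUBIC)
S=cv2.convertScaleAbs(e["side"]["img"],alpha=1.8);W=cv2.convertScaleAbs(e["wrist"]["img"],alpha=2)
cv2.imwrite("pics/y.png",np.hstack([r(S[130:280,310:410]),r(W[300:450,265:365])]))
```

```text
(no output)
```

View pics/y.png

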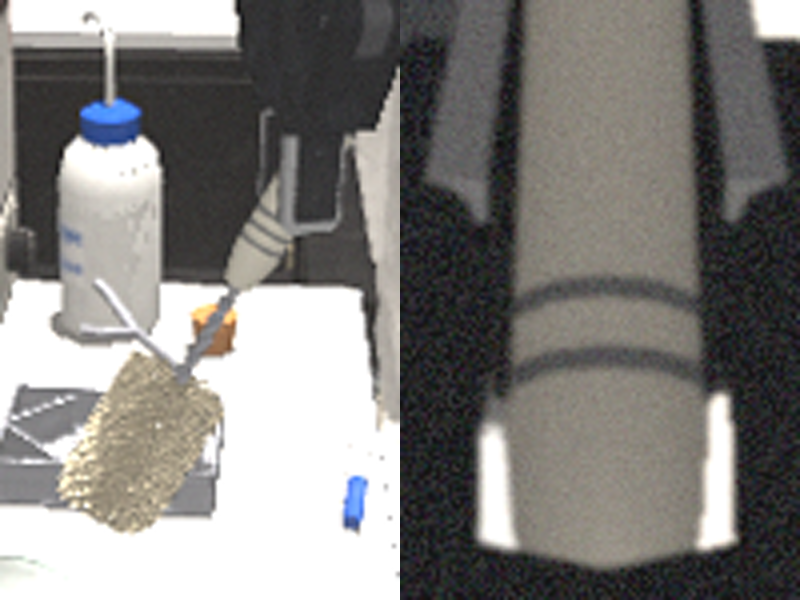

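Run:
```python
from h import *
from cell import manip
S=d["side"];W=pickle.load(open("c1.pkl","rb"))["wrist"]
p=manip.observe()["ee_pos"]
ob=[(S,0,(337,256)),(S,.07,(355.5,224)),(S,.119,(367.7,202.5)),(W,0,(318,127)),(W,.07,(315.7,185)),(W,.119,(316,240)),(W,.165,(317,0))]
ww=np.ones((7,2));ww[6,1]=0;ww[5,1]=0
def dirv(q): return np.array([-np.sin(q[3])*np.cos(q[4]),-np.sin(q[3])*np.sin(q[4]),np.cos(q[3])])
def f(q):
    u=dirv(q)
    return (np.array([proj(c,q[:3]+l*u)-o for c,l,o in ob])*ww).ravel()
for lab,g in (("free",f),("tilt30",lambda q:f(np.r_[q[:3],.5236,q[4]]))):
    r=least_squares(g,[.54,-.01,.165,.52,.29]);x=r.x
    if lab!="free":x[3]=.5236
    print(lab,x[:3],np.degrees(x[3:]),r.fun.reshape(-1,2).round(1).tolist())
    u=dirv(x);print("at165-TCP",x[:3]+.165*u-p,"tip-TCP",x[:3]-p)
    M=np.array([.5548,.0012,.1342]);F=np.array([.6055,.0165,.0425]);j=(M-F)/np.linalg.norm(M-F)
    t=x[:3];print("along",(t-F)@j,"perp",t-F-((t-F)@j)*j)
```

```text
free [ 0.5341 -0.013   0.1611] [24.7692 15.7703] [[-1.4, 5.8], [-1.3, 0.9], [0.5, -5.3], [-0.3, -0.5], [1.5, 1.2], [0.6, 0.0], [-1.1, 0.0]]
at165-TCP [0.0059 0.0008 0.0238] tip-TCP [ 0.0725  0.0196 -0.1261]
along 0.14115584702150374 perp [-0.0038 -0.0091 -0.0036]
tilt30 [ 0.5374 -0.012   0.1625] [30.0001 15.993 ] [[-3.5, 5.3], [0.1, 1.6], [4.4, -3.5], [-0.3, -5.7], [1.5, 4.7], [0.8, 0.0], [-0.9, 0.0]]
at165-TCP [-0.0035 -0.0021  0.0183] tip-TCP [ 0.0758  0.0206 -0.1246]
along 0.14068266687893347 perp [-0.0007 -0.0082 -0.0018]
```

```bash
cat > k.py <<'E'
from h import *
from cell import manip
o=manip.observe();print(o["clock"],o["ee_pos"],o["ft_force"],o["grip_width"])
F=np.array([.6055,.0165,.0425]);j=np.array([-.479,-.1445,.866]);off=np.array([.0745,.0202,-.1255])
print("s,perp of tip",(o["ee_pos"]+off-F)@j,o["ee_pos"]+off-F-((o["ee_pos"]+off-F)@j)*j)
rel(o,[(F+s*j-off,16.8) for s in (.14,.06,.02,.01,.004)])
E
python3 k.py
```

```text
5.775 [ 0.4616 -0.0326  0.2872] [-0.2107  0.0157 -0.8978] 0.016616248037805977
s,perp of tip 0.1405885967907664 [-0.002  -0.0086 -0.0026]
[ 0.031 -0.051 -0.014] [0. 0. 0.]
[ 0.299 -0.051  0.448] [0. 0. 0.]
[ 0.432 -0.051  0.679] [0. 0. 0.]
[ 0.466 -0.051  0.736] [0. 0. 0.]
[ 0.486 -0.051  0.771] [0. 0. 0.]
```

move_arm(steps=[0.03,-0.05,-0.014,0,0,0,10,0.03,-0.05,-0.014,0,0,0,10,0.1,-0.05,0.1,0,0,0,10,0.165,-0.05,0.217,0,0,0,10,0.23,-0.05,0.33,0,0,0,10,0.299,-0.05,0.448,0,0,0,10,0.299,-0.05,0.448,0,0,0,10])

```text
clock: 6.65
ee_pos: [0.5019, -0.0111, 0.2179]
orientation: [-3.106, -0.463, 0.006]
ft_force: [-0.3, -0.0, -0.4]
grip_width: 0.0165
gripper_force: 58.9
```

```bash
python3 k.py
python3 - <<'E'
from h import *
from cell import manip
import cv2
c=manip.camera("side");w=manip.camera("wrist")
a=cv2.resize(cv2.convertScaleAbs(c["img"],alpha=1.3)[200:380,250:370,::-1],(400,600),interpolation=cv2.INTER_CUBIC)
b=cv2.resize(cv2.convertScaleAbs(w["img"],alpha=1.6)[0:180,255:375,::-1],(400,600),interpolation=cv2.INTER_CUBIC)
cv2.imwrite("pics/x.png",np.hstack([a,b]))
E
```

```text
6.65 [ 0.5019 -0.0111  0.2179] [-0.2549 -0.0261 -0.3648] 0.01650403973108431
s,perp of tip 0.058247350712338664 [-0.0012  0.001  -0.0005]
[-0.269  0.007 -0.474] [-0.001  0.002  0.002]
[-0.     0.009 -0.014] [-0.001  0.002  0.002]
[0.134 0.009 0.217] [-0.001  0.002  0.002]
[0.168 0.01  0.274] [-0.001  0.002  0.002]
[0.188 0.01  0.309] [-0.001  0.002  0.002]
```

View pics/x.png

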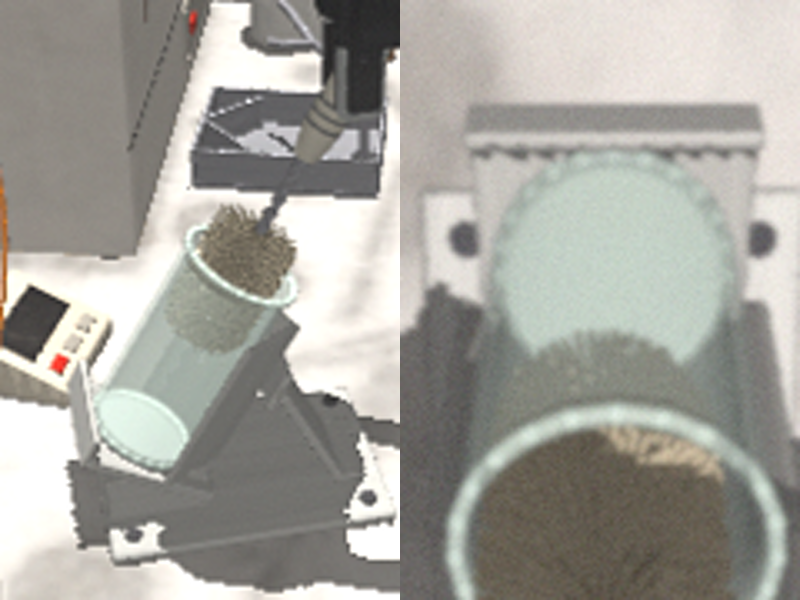

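The head is inside the jar with clearance, about 3 mm off to one side. I'll correct that slightly and start the first stroke.

move_arm(steps=[0.01,0.02,0,0,0,0,10,0.05,0.02,0.06,0,0,0,10,0.09,0.02,0.13,0,0,0,10,0.13,0.02,0.19,0,0,0,10,0.155,0.02,0.235,0,0,0,10,0.172,0.02,0.262,0,0,0,10,0.172,0.02,0.262,0,0,0,10])

```text
clock: 7.62
ee_pos: [0.5277, -0.0067, 0.1807]
orientation: [-3.107, -0.462, 0.001]
ft_force: [1.0, -0.1, -0.5]
grip_width: 0.0161
gripper_force: 58.9
```

```bash
python3 k.py
```

```text
7.625 [ 0.5277 -0.0067  0.1807] [ 0.9776 -0.1466 -0.4548] 0.0160765058496415
s,perp of tip 0.013026088477041436 [ 0.003  -0.0011  0.0014]
[-0.441 -0.014 -0.723] [-0.     0.     0.001]
[-0.174 -0.013 -0.261] [-0.     0.     0.001]
[-0.04  -0.013 -0.031] [-0.     0.     0.001]
[-0.007 -0.013  0.027] [-0.     0.     0.001]
[ 0.013 -0.013  0.062] [-0.     0.     0.001]
```

move_arm(steps=[0.007,0,0.012,0,0,0,10,0.013,0,0.023,0,0,0,10,0.02,0,0.035,0,0,0,10,0.02,0,0.035,0,0,0,10])

```text
clock: 8.12
ee_pos: [0.5306, -0.0059, 0.1756]
orientation: [-3.107, -0.462, 0.0]
ft_force: [0.0, 0.3, -0.2]
grip_width: 0.0164
gripper_force: 58.9
```

move_arm(steps=[0.007,0,0.012,0,0,0,10,0.013,0,0.023,0,0,0,10,0.013,0,0.023,0,0,0,10])

```text
clock: 8.5
ee_pos: [0.5324, -0.0053, 0.1721]
orientation: [3.107, 0.462, -0.0]
ft_force: [0.3, -0.3, -0.9]
grip_width: 0.0167
gripper_force: 58.9
```

move_arm(steps=[0.004,0,0.006,0,0,0,10,0.007,0,0.012,0,0,0,10,0.007,0,0.012,0,0,0,10])

```text
clock: 8.88
ee_pos: [0.5335, -0.0051, 0.1711]
orientation: [3.107, 0.462, 0.001]
ft_force: [-3.0, -0.5, 3.3]
grip_width: 0.0164
gripper_force: 59.5
```

move_arm(steps=[0.004,0,0.006,0,0,0,10,0.007,0,0.012,0,0,0,10,0.007,0,0.012,0,0,0,10])

```text
clock: 9.25
ee_pos: [0.5341, -0.0051, 0.1711]
orientation: [3.107, 0.462, 0.0]
ft_force: [-11.0, -1.9, 13.9]
grip_width: 0.0164
gripper_force: 60.8
```

The floor is reached at about 18 N, so the first stroke is done. Drawing back, then the second stroke stopping about 2 mm short of contact.

move_arm(steps=[-0.02,0,-0.035,0,0,0,10,-0.07,0,-0.121,0,0,0,10,-0.12,0,-0.208,0,0,0,10,-0.17,0,-0.295,0,0,0,10,-0.227,0,-0.392,0,0,0,10,-0.227,0,-0.392,0,0,0,10,-0.227,0,-0.392,0,0,0,10,-0.17,0,-0.295,0,0,0,10,-0.12,0,-0.208,0,0,0,10,-0.07,0,-0.121,0,0,0,10,-0.04,0,-0.069,0,0,0,10,-0.022,0,-0.038,0,0,0,10,-0.013,0,-0.023,0,0,0,10,-0.013,0,-0.023,0,0,0,10,-0.013,0,-0.023,0,0,0,10])

```text
clock: 11.12
ee_pos: [0.5327, -0.0054, 0.1726]
orientation: [3.107, 0.462, 0.001]
ft_force: [-0.3, -0.2, -0.7]
grip_width: 0.0169
gripper_force: 59.0
```

move_arm(steps=[-0.02,0,-0.035,0,0,0,10,-0.07,0,-0.121,0,0,0,10,-0.12,0,-0.208,0,0,0,10,-0.17,0,-0.295,0,0,0,10,-0.22,0,-0.381,0,0,0,10,-0.22,0,-0.381,0,0,0,10,-0.22,0,-0.381,0,0,0,10,-0.17,0,-0.295,0,0,0,10,-0.12,0,-0.208,0,0,0,10,-0.07,0,-0.121,0,0,0,10,-0.03,0,-0.052,0,0,0,10,-0.01,0,-0.017,0,0,0,10,0,0,0,0,0,0,10,0,0,0,0,0,0,10,0,0,0,0,0,0,10])

```text
clock: 13.0
ee_pos: [0.5327, -0.0054, 0.1726]
orientation: [3.107, 0.462, 0.001]
ft_force: [-1.1, -0.4, -0.9]
grip_width: 0.0168
gripper_force: 58.9
```

move_arm(steps=[-0.02,0,-0.035,0,0,0,10,-0.08,0,-0.139,0,0,0,10,-0.15,0,-0.26,0,0,0,10,-0.22,0,-0.381,0,0,0,10,-0.29,0,-0.502,0,0,0,10,-0.36,0,-0.624,0,0,0,10,-0.43,0,-0.745,0,0,0,10,-0.49,0,-0.85,0,0,0,10,-0.49,0,-0.85,0,0,0,10])

```text
clock: 14.12
ee_pos: [0.4623, -0.0269, 0.3015]
orientation: [3.107, 0.461, 0.005]
ft_force: [0.7, -0.1, -0.5]
grip_width: 0.0164
gripper_force: 58.9
```

Run:
```python
from h import *
from cell import manip
o=manip.observe();print(o["clock"],o["ee_pos"],o["ft_force"],o["grip_width"])
rel(o,[((.49,-.14,.30),16.8),((.5157,-.3224,.282),-3.2)])
```

```text
14.125 [ 0.4623 -0.0269  0.3015] [ 0.7214 -0.1114 -0.5029] 0.016385603985041852
[-0.043  0.775  0.011] [ 0.001 -0.002  0.001]
[-0.233  1.988  0.132] [ 0.001 -0.002  0.223]
```

move_arm(steps=[0,0.25,0,0,0,0.04,10,-0.04,0.5,0,0,0,0.1,10,-0.08,0.75,0,0,0,0.16,10,-0.11,0.99,0,0,0,0.223,10,-0.11,0.99,0,0,0,0.223,10])

```text
clock: 14.75
ee_pos: [0.4896, -0.1753, 0.298]
orientation: [-3.139, 0.092, 0.004]
ft_force: [0.7, -0.3, -1.0]
grip_width: 0.0168
gripper_force: 59.0
```

Run:
```python
from h import *
from cell import manip
o=manip.observe();print(o["clock"],o["ee_pos"],o["orientation"])
rel(o,[((.5157,-.3224,.29),-3.2)])
```

```text
14.75 [ 0.4896 -0.1753  0.298 ] [-3.1394  0.0915  0.0042]
[0.231 0.969 0.052] [-0.     0.002 -0.002]
```

move_arm(steps=[0.05,0.24,0,0,0,0,10,0.1,0.48,0,0,0,0,10,0.17,0.73,0,0,0,0,10,0.23,0.97,0.02,0,0,0,10,0.23,0.97,0.05,0,0,0,10,0.23,0.97,0.05,0,0,0,10])

```text
clock: 15.5
ee_pos: [0.5163, -0.3195, 0.2913]
orientation: [-3.139, 0.084, 0.002]
ft_force: [-0.3, 0.3, -0.4]
grip_width: 0.0164
gripper_force: 59.1
```

Run:
```python
from h import *
from cell import manip
c=manip.camera("wrist");pickle.dump(c,open("w2.pkl","wb"))
o=manip.observe();print(o["clock"],o["ee_pos"],o["orientation"])
rel(o,[((.5157,-.3224,.1295),-3.2)])
```

```text
15.55 [ 0.5164 -0.3194  0.292 ] [-3.1399  0.0837  0.0006]
[-0.003  0.021  1.083] [-0.     0.     0.002]
```

move_arm(steps=[0,0.02,0.15,0,0,0,10,0,0.02,0.32,0,0,0,10,0,0.02,0.5,0,0,0,10,0,0.02,0.67,0,0,0,10,0,0.02,0.82,0,0,0,10,0,0.02,0.93,0,0,0,10,0,0.02,0.93,0,0,0,10])

```text
clock: 16.42
ee_pos: [0.5157, -0.3228, 0.1518]
orientation: [-3.139, 0.085, 0.003]
ft_force: [-0.2, -0.2, -1.0]
grip_width: 0.0166
gripper_force: 59.1
```

move_arm(steps=[0,0,0.04,0,0,0,10,0,0,0.08,0,0,0,10,0,0,0.11,0,0,0,10,0,0,0.11,0,0,0,10])

```text
clock: 16.92
ee_pos: [0.5157, -0.3235, 0.1354]
orientation: [-3.14, 0.086, 0.002]
ft_force: [-1.8, 1.5, -1.6]
grip_width: 0.0166
gripper_force: 59.4
```

move_arm(steps=[0,0,0.015,0,0,0,10,0,0,0.03,0,0,0,10,0,0,0.03,0,0,0,10])

```text
clock: 17.3
ee_pos: [0.5161, -0.3234, 0.1313]
orientation: [-3.14, 0.086, 0.0]
ft_force: [-0.2, 3.0, -1.5]
grip_width: 0.0161
gripper_force: 59.4
```

move_arm(steps=[0,0,0.01,0,0,0,10,0,0,0.015,0,0,0,10,0,0,0.015,0,0,0,10])

```text
clock: 17.68
ee_pos: [0.5163, -0.3234, 0.13]
orientation: [-3.14, 0.086, -0.001]
ft_force: [-1.4, 4.7, 2.3]
grip_width: 0.0164
gripper_force: 60.0
```

Contact forces match those at the grasp, so I'm releasing gently.

move_arm(steps=[0,0,0,0,0,0,19,0,0,0,0,0,0,22,0,0,0,0,0,0,28,0,0,0,0,0,0,40,0,0,0,0,0,0,60,0,0,0,0,0,0,85,0,0,0,0,0,0,85,0,0,0,0,0,0,85,0,0,0,0,0,0,85], newtons=20)

```text
clock: 18.8
ee_pos: [0.516, -0.3237, 0.1295]
orientation: [3.14, -0.086, 0.0]
ft_force: [0.5, 0.1, 0.1]
grip_width: 0.0852
gripper_force: 0.0
```

move_arm(steps=[0,0,-0.1,0,0,0,85,0,0,-0.3,0,0,0,85,0,0,-0.5,0,0,0,85,0,0,-0.7,0,0,0,85,0,0,-0.7,0,0,0,85])

```text
clock: 19.42
ee_pos: [0.5169, -0.3244, 0.2388]
orientation: [3.136, -0.086, 0.009]
ft_force: [0.2, 0.1, -0.1]
grip_width: 0.0847
gripper_force: 0.0
```

move_arm(steps=[-0.3,0.2,0,0,0,0,85,-0.6,0.4,0,0,0,0,85,-0.95,0.6,0,0,0,0,85,-0.95,0.6,0,0,0,0,85])

```text
clock: 19.92
ee_pos: [0.3656, -0.4073, 0.234]
orientation: [-3.14, 0.094, 0.002]
ft_force: [-0.5, -0.2, -0.0]
grip_width: 0.0851
gripper_force: 0.0
```

Run:
```python
from h import *
from cell import manip
import cv2
s=manip.camera("side");t=manip.camera("top")
o=manip.observe();print(o["clock"],o["ee_pos"],o["ft_force"])
for n,c in(("side",s),("top",t)):
    D=np.abs(c["img"].astype(int)-d[n]["img"]).max(2)
    for lab,(u0,v0,u1,v1) in ({"brush":(315,170,370,255),"jar":(265,260,375,365)} if n=="side" else {"brush":(385,230,450,315),"jar":(200,210,285,315),"byst":(190,140,345,352)}).items():
        m=D[v0:v1,u0:u1]>60; ys,xs=np.where(m); print(n,lab,m.mean().round(4),(xs.min()+u0,xs.max()+u0,ys.min()+v0,ys.max()+v0) if len(xs) else "")
    # best shift of handle patch
    p=(350,175,368,200) if n=="side" else (425,265,443,298)
    r=cv2.matchTemplate(c["img"][p[1]-15:p[3]+15,p[0]-15:p[2]+15],np.ascontiguousarray(d[n]["img"][p[1]:p[3],p[0]:p[2]]),cv2.TM_CCOEFF_NORMED);_,v,_,l=cv2.minMaxLoc(r);print("handle shift",l[0]-15,l[1]-15,v)
```

```text
20.025 [ 0.3685 -0.4057  0.234 ] [0.6317 1.2243 0.0321]
side brush 0.0043 (np.int64(321), np.int64(369), np.int64(225), np.int64(238))
side jar 0.0 
handle shift 0 0 0.992402970790863
top brush 0.0337 (np.int64(404), np.int64(449), np.int64(242), np.int64(314))
top jar 0.0 
top byst 0.0 
handle shift 0 0 0.981452465057373
```

The image comparison shows the brush back exactly in place (0 px shift) and the jar and bystanders unchanged. Handing in.

```bash
python3 -c "
from cell import manip
print(manip.close_job())"
```

```text
the job is handed in; nothing more can be done
None
```

I brushed the jar with three strokes to the bottom and laid the brush back in its rest. Before-and-after images show no shift in the brush, the jar or the nearby bystanders. The first stroke pressed the floor with about 18 N and the other two stopped about 2 mm short of it. I handed the job in at about 20 s, and no verdict was returned.

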